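Lock the filter cartridge into the fume extractor

TASK

The new filter cartridge has only been laid in the fume extractor's round intake, with its three lugs still resting on top of the rim. Turn it until the lugs drop into the slots in the rim, press it down until it is fully home, then turn it clockwise as seen from above until it stops, so that the lugs are locked under the rim. Then let go of it.

Things in the scene. Friction and masses are not known exactly. Their poses are not given: they have to be found in the camera images.
- extractor: Solder-fume extractor: a grey painted box 176 x 160 x 110 mm (its own x, y, z) on rubber feet, standing firmly on the desk; it does not move. Origin at the centre of its underside, z up; the front panel with knob and switch is on its -x side. On top, centred on its vertical axis, is a black round bayonet mouth (see mouth).
- mouth (a point): Centre of the mouth, level with the rim's top, 132 mm above the desk; axes as the extractor's. Outer diameter 143 mm. The rim is three bare-metal lips, 6 mm thick, reaching in to radius 52 mm; between them are three entry slots, each 25 degrees (25 mm) wide, centred 0, 120 and 240 degrees anticlockwise (from above) of the extractor's +x. White marks: wide at each slot, narrow at each locked place.
- channel (a point): On the mouth's axis, level with the floor of the channel under the lips, 118 mm above the desk; the channel is 8 mm high. A lug that has come down through a slot to this floor can turn 50 degrees clockwise (from above) from the middle of its slot to a solid stop; a wall keeps it from turning anticlockwise.
- cartridge: Loose grey filter cartridge, 0.16 to 0.29 kg. Flange of diameter 99 mm, 6 mm thick, with grille and grip bar on top; filter body of diameter 88 mm below it, which hangs in the mouth with 2 mm play. Origin at the centre of the flange's underside, z up. Three equal lugs, 18 mm wide, 6 mm thick, level with the flange, reach to radius 60 mm at 0, 120 and 240 degrees from its +x; any lug fits any slot.
- grip_bar (a point): Middle of the cartridge's upright grip bar; axes as the cartridge's. The bar stands across the flange along x: 80 mm long, 14 mm thick, 26 mm high. This point is 13 mm above the flange's top and 13 mm below the bar's top. Its height over the desk: 151 mm at the start with the lugs lying on the lips; 143 to 146 mm once they have dropped in the slots; 137 mm fully home.
- lug_tip (a point): Outer end of the cartridge's lug on its +x axis, in line with the bar, half-way up, 60.5 mm from the axis. At the start no lug is over a slot and the cartridge turns easily either way. Over the slots it drops by itself 5 to 8 mm onto a rubber seal, the lugs caught between the lips; 8 to 12 N pressed on it sinks it the last 6 to 9 mm onto the channel floor, where it stays and turns easily again.
- microscope: Stereo microscope on a boom stand, fixed, to be kept clear of: it fills x 0.24 to 0.46 m, y 0.18 to 0.50 m up to 0.52 m above the desk (its flat base plate, 30 mm high, reaches to x 0.53, y 0.07). Go over it or round it. The extractor stands to the right of it. Origin under its stand, on the desk.
- lock_a (a point): Fixed point on the extractor: where a lug's outer end is when the cartridge is fully home and turned to its stop. 50 degrees clockwise of the slot at 0 degrees, 60.5 mm from the axis, 121 mm above the desk.
- lock_b (a point): The same for the slot at 120 degrees.
- lock_c (a point): The same for the slot at 240 degrees.
Not all that is in view belongs to the job. What is shaped like the cartridge but red is not meant.

How it is judged:
At the end, for the whole second after the job is handed in: The cartridge is fully home under the lips (its grip-bar point no more than 140.5 mm above the extractor's underside; 137 mm is fully home), level within 3 degrees, turned clockwise to its stop (the lug's outer end within 8 mm of one of the three locked points), released and at rest ((distance between lug_tip and lock_a below 0.008 m or distance between lug_tip and lock_b below 0.008 m or distance between lug_tip and lock_c below 0.008 m) and z of grip_bar in the frame of extractor below 0.1405 m and angle between grip_bar's own z axis and vertical below 0.06 rad and linear speed of cartridge below 0.02 m/s); the robot touches nothing.
It also fails if it takes over 72 s, if anything falls off the work surface, if the arm or the gripper's body presses on something with over 40 N, if the wrist force passes 120 N, or if a joint passes its speed limit or range.

ROBOT

A 6-joint arm with a two-finger parallel gripper is mounted at the origin on a cart in front of the work surface, level with it; the furniture and walls round the work are solid. World frame = base frame: x ahead of the robot, y to its left, z up, the work surface at z = 0. Lengths are in m, angles in rad, forces in N, time in s.
With the tool pointing down it reaches from about 0.35 to 0.925 m from the base axis. Payload 6.4 kg.
Tool frame: the origin (TCP) lies at the very end of the fingers, on their centre line; the grasp point (between the pads) lies 19 mm behind it; z points along the fingers, y is the line along which they close (so a half turn about z gives the same grasp; the last joint's range is limited). The gripper opens to 94 mm and grips with 3 to 60 N. Pads are 16 mm wide; open, the fingers measure 119 mm over their backs; the gripper's body (75 mm by 177 mm) begins 78 mm behind the grasp point.
Start: joints at [1.032, 0.245, 1.558, -0, 1.339, -0.174], TCP at [0.232, 0.607, 0.184] pointing down, gripper open.
Joint ranges: [-3.13, 3.13], [-1.02, 2.26], [0.13, 2.54], [-0.95, 4.09], [0.21, 2.88], [-2.74, 2.74]. Speed limits (rad/s): [2.57, 2.57, 3.14, 3.14, 3.14, 3.14].

INTERFACE

Orientations are given as [roll, pitch, yaw] about the fixed x, y, z axes, in that order (R = Rz(yaw) Ry(pitch) Rx(roll)).
In Python, from workcell import manip gives the robot as it stands. The module is installed in compiled form; this text tells all that it offers.
- The arm moves only by the tool apply_moves, never from a script. Its argument "motion" is a list of rows, each an object of numbers: "dx", "dy", "dz": the shift along the world's x, y, z in mm; "rx", "ry", "rz": the turn, a rotation vector about the world's x, y, z in rad; "gripper": the closure, from 0 (fully open) to 1 (shut). A call has 1 to 5 rows; each row is the pose to reach, as a shift and turn from the pose commanded when the call began; what a row does not reach only later rows make up. A row lasts 1/10 s, in which the tool goes at most 50 mm and 8.59 degrees, less where a joint would pass 70% of its speed; a pose out of reach is approached as far as the arm can. A call with a gripper value outside its range is refused whole. The fingers move at their own pace and stop on an object; the grip force is fixed at half the most. Time passes only in rows, so rows that repeat a pose let the fingers close. It gives the time, the measured TCP pose, the force, the opening and the grip force at its end, in the units of the state.
- manip.read_state(): the state, without advancing time (a new reading comes with each control period).
- manip.capture(name): name is "side" or "top"; returns the picture (384x512x3 uint8, red, green, blue); there is no depth.
- manip.camera_params(name): a dict with "K" (3x3 intrinsics, pixels), "pose" (4x4, takes a point from camera to world coordinates). Camera axes: x right, y down, z forward; pixel columns grow to the right and rows downward; lengths in m; the calibration is good to about 2 mm. A picture is of the moment at which its call begins. camera_params takes no time and is no camera call.
- manip.sign_off(): hands the job in; it is judged then, once.
The state is a dict: "time_s": time; "qpos": joint angles; "qd": joint speeds; "joint_torque": joint torques, N m; "position": TCP position; "eef_rot": TCP orientation; "ft_force": force on the tool from outside, world axes, zero at the start; "moment": the same for the moment, N m; "opening": finger opening in m; "grip_force": force on a finger pad.
Only numpy, scipy, OpenCV 4.12 (cv2) and the standard library are available. Lean on these libraries where they do the work, as an engineer would, in place of code of your own. Each camera call takes 0.05 s, during which the arm holds its last target. There are 200 camera calls.

## Working session

There is one attempt and no reset: what is moved stays moved. The work goes in short steps, Python scripts to look and compute and a tool call to move; the robot and the scene stay as the last step left them, time stands still between calls to the robot, and variables do not carry over. Pictures are saved under pics/ and viewed, at most 10 in all, crops included, and the job is handed in when it is done.

Besides the shell and the picture viewer there is one more tool, called after "Call:" as name([rows], argument=value, ...), one row to a line, values as JSON. apply_moves: Moves the arm, as the interface text tells. Its arguments: {"type":"object","properties":{"motion":{"type":"array","items":{"type":"object","properties":{"dx":{"type":"number"},"dy":{"type":"number"},"dz":{"type":"number"},"rx":{"type":"number"},"ry":{"type":"number"},"rz":{"type":"number"},"gripper":{"type":"number"}}}}},"required":["motion"]}

```bash
mkdir -p pics
python3 - <<'E'
from workcell import manip
import cv2,numpy as np
s=manip.read_state();print({k:np.round(s[k],3) for k in s})
for n in("top","side"):
    cv2.imwrite(f"pics/{n}0.png",manip.capture(n)[...,::-1]);p=manip.camera_params(n);print(np.round(p["K"],1),np.round(p["pose"],3))
a=cv2.imread("pics/top0.png");b=cv2.imread("pics/side0.png");cv2.imwrite("pics/both0.png",cv2.resize(np.vstack([a,b]),None,fx=.78,fy=.78) )
E
```

```text
{'time_s': np.float64(0.0), 'qpos': array([ 1.032,  0.246,  1.559,  0.   ,  1.339, -0.174]), 'qd': array([ 0.   , -0.   ,  0.002, -0.002, -0.002,  0.   ]), 'joint_torque': array([ 0.0000e+00, -4.1583e+01, -3.1460e+01,  6.9000e-02,  3.3000e-02,
       -0.0000e+00]), 'position': array([0.232, 0.607, 0.183]), 'eef_rot': array([-3.14 , -0.   ,  2.777]), 'ft_force': array([-0.545, -0.171,  0.556]), 'moment': array([0.016, 0.058, 0.026]), 'grip_force': np.float64(0.0), 'opening': np.float64(0.094)}
[[387.3   0.  257.7]
 [  0.  387.3 189.6]
 [  0.    0.    1. ]] [[-0.006 -0.997  0.075  0.42 ]
 [-1.     0.006  0.002 -0.017]
 [-0.003 -0.075 -0.997  1.377]
 [ 0.     0.     0.     1.   ]]
[[466.5   0.  261.8]
 [  0.  466.5 190.7]
 [  0.    0.    1. ]] [[-0.986 -0.144  0.084  0.422]
 [-0.167  0.866 -0.472  0.625]
 [-0.004 -0.479 -0.878  1.297]
 [ 0.     0.     0.     1.   ]]
```

View pics/top0.png

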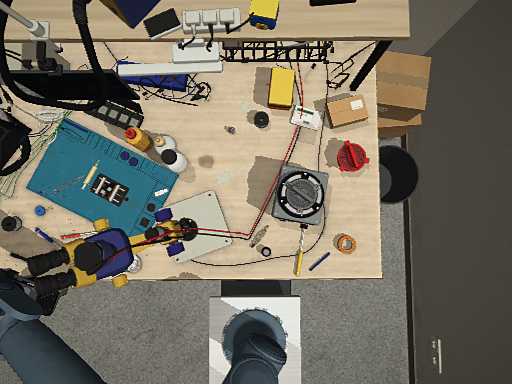

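View pics/side0.png

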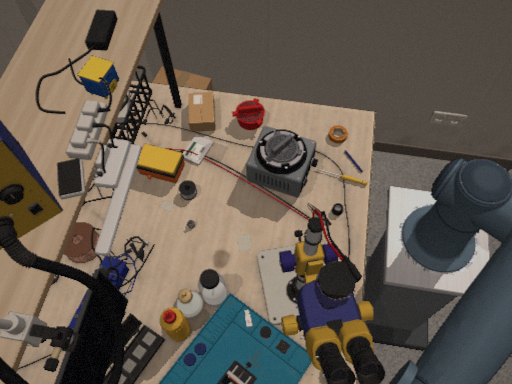

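The top picture shows the extractor's mouth at about (301,193), and the side picture shows it at about (283,152). The red decoy is at (352,156) in the top picture. Next I'll crop in on the mouth.

```bash
cat > h.py <<'E'
from workcell import manip
import numpy as np,cv2
def ray(n,uv,z):
    p=manip.camera_params(n);T=p["pose"];d=T[:3,:3]@np.linalg.inv(p["K"])@np.array([*uv,1.]);o=T[:3,3]
    return o+d*(z-o[2])/d[2]
def proj(n,X):
    p=manip.camera_params(n);T=p["pose"];c=T[:3,:3].T@(np.asarray(X)-T[:3,3]);u=p["K"]@c;return u[:2]/u[2]
E
python3 - <<'E'
from h import *
a=cv2.imread("pics/top0.png")[150:235,260:340];b=cv2.imread("pics/side0.png")[115:200,240:325]
f=lambda i:cv2.resize(i,(400,425),interpolation=cv2.INTER_CUBIC)
cv2.imwrite("pics/c0.png",np.hstack([f(a),cv2.resize(b,(400,425),interpolation=cv2.INTER_CUBIC)]))
print(ray("top",(301,193),.132),ray("side",(283,152),.132))
E
```

```text
[ 0.50246887 -0.1535163   0.132     ] [ 0.49327352 -0.14195258  0.132     ]
```

View pics/c0.png

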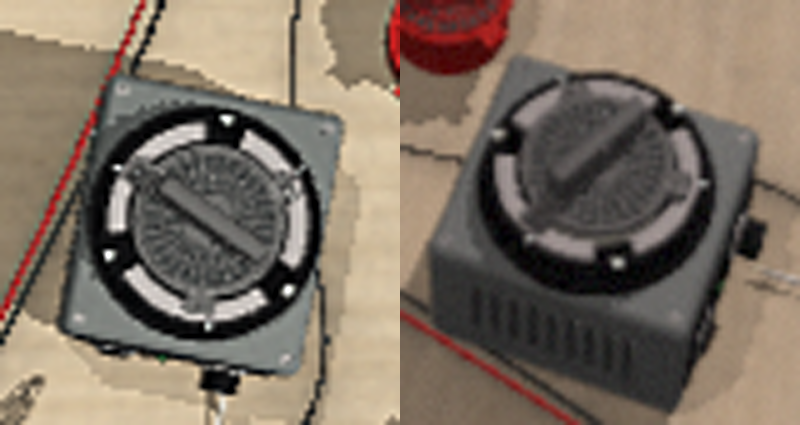

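The mouth is centred near crop (205,222). Its slot marks are at (228,120), (110,257) and (288,290). The bar runs from (165,185) to (262,250), with its in-line lug at (138,173). The other lugs are at (292,185) and (198,305).

```bash
cat > m.py <<'E'
from h import *
def marks(n,img,c,R=.0715):
    # bright blobs at the outer rim ring 62..70mm from c, on z=.132
    g=img.min(axis=2);N,l,st,ce=cv2.connectedComponentsWithStats((g>185).astype(np.uint8))
    out=[]
    for i in range(1,N):
        X=ray(n,ce[i],.132);r=np.hypot(*(X-c)[:2])
        if .055<r<.075: out.append((st[i,4],*np.round(X[:2],4),round(r,4),round(np.degrees(np.arctan2(*(X-c)[1::-1])),1)))
    return out
E
python3 - <<'E'
from m import *
for n,cc in(("top",[(205,222),(228,120),(110,257),(288,290),(138,173),(292,185),(198,305),(165,185),(262,250)]),):
    img=cv2.imread(f"pics/{n}0.png")
    P=[ray(n,(260+(x+.5)/5-.5,150+(y+.5)/5-.5),z) for (x,y),z in zip(cc,[.132]*4+[.138]*3+[.164]*2)]
    w=np.array(P[1:4])  # circumcentre of marks
    A=2*(w[1:,:2]-w[0,:2]);c=np.linalg.solve(A,(w[1:,:2]**2).sum(1)-(w[0,:2]**2).sum())
    c3=np.array([*c,.132]);print("rough",P[0],"circ",c)
    for p in P[1:]:print(np.round(p[:2],4),np.hypot(*(p-c3)[:2]).round(4),np.degrees(np.arctan2(*(p-c3)[1::-1])).round(1))
for n in("top","side"):
    print(n,*marks(n,cv2.imread(f"pics/{n}0.png"),c3),sep="\n")
# bar top by contrast to verify: dark outer circle fit
E
```

```text
rough [ 0.49924952 -0.1521819   0.132     ] circ [ 0.49941372 -0.15420165]
[ 0.5652 -0.168 ] 0.0673 -11.8
[ 0.4771 -0.0908] 0.0673 109.4
[ 0.4552 -0.2049] 0.0673 -131.1
[ 0.5307 -0.109 ] 0.055 55.4
[ 0.5223 -0.2077] 0.0582 -66.8
[ 0.4458 -0.1463] 0.0542 171.6
[ 0.5207 -0.1239] 0.037 54.9
[ 0.4794 -0.1842] 0.036 -123.7
top
(np.int32(3), np.float64(0.5661), np.float64(-0.1663), np.float64(0.0678), np.float64(-10.3))
(np.int32(36), np.float64(0.5532), np.float64(-0.1314), np.float64(0.0584), np.float64(23.0))
(np.int32(27), np.float64(0.5437), np.float64(-0.1915), np.float64(0.0579), np.float64(-40.1))
(np.int32(1), np.float64(0.5352), np.float64(-0.0959), np.float64(0.0684), np.float64(58.5))
(np.int32(27), np.float64(0.5096), np.float64(-0.0966), np.float64(0.0585), np.float64(79.9))
(np.int32(2), np.float64(0.5231), np.float64(-0.2118), np.float64(0.0623), np.float64(-67.6))
(np.int32(25), np.float64(0.4919), np.float64(-0.2117), np.float64(0.058), np.float64(-97.4))
(np.int32(2), np.float64(0.4787), np.float64(-0.0888), np.float64(0.0686), np.float64(107.6))
(np.int32(40), np.float64(0.4524), np.float64(-0.1215), np.float64(0.0573), np.float64(145.2))
(np.int32(2), np.float64(0.4555), np.float64(-0.2042), np.float64(0.0666), np.float64(-131.3))
(np.int32(28), np.float64(0.4454), np.float64(-0.1733), np.float64(0.0573), np.float64(-160.5))
(np.int32(1), np.float64(0.4318), np.float64(-0.1525), np.float64(0.0677), np.float64(178.6))
side
```

Slots are at about −11/109/229°. The cartridge lug and bar point to about 55°, and the axis is at about (0.4995, −0.154). The plan is to grip the bar at yaw 55°, turn +54° to the slots, let it drop, press, then turn −50°. To get there I'll first go over the microscope.

Call:
apply_moves([
  {"dz": 50},
  {"dz": 100},
  {"dz": 150},
  {"dz": 200},
  {"dz": 250},
])

```text
invalid input
```

Call:
apply_moves([
  {"dz": 50},
  {"dz": 100},
  {"dz": 150},
  {"dz": 190},
  {"dz": 190},
])

```text
invalid input
```

Call:
apply_moves([
  {"dx": 0,"dy": 0,"dz": 50,"rx": 0,"ry": 0,"rz": 0,"gripper": 0},
  {"dx": 0,"dy": 0,"dz": 100,"rx": 0,"ry": 0,"rz": 0,"gripper": 0},
  {"dx": 0,"dy": 0,"dz": 150,"rx": 0,"ry": 0,"rz": 0,"gripper": 0},
  {"dx": 0,"dy": 0,"dz": 200,"rx": 0,"ry": 0,"rz": 0,"gripper": 0},
  {"dx": 0,"dy": 0,"dz": 250,"rx": 0,"ry": 0,"rz": 0,"gripper": 0},
])

```text
time_s: 0.6
position: [0.2316, 0.6068, 0.4358]
eef_rot: [-3.141, -0.0, 2.777]
ft_force: [1.1, 1.2, 0.6]
opening: 0.0942
grip_force: 0.0
```

Call:
apply_moves([
  {"dx": 0,"dy": 0,"dz": 50,"rx": 0,"ry": 0,"rz": 0,"gripper": 0.5},
  {"dx": 0,"dy": 0,"dz": 100,"rx": 0,"ry": 0,"rz": 0,"gripper": 0.5},
  {"dx": 0,"dy": 0,"dz": 150,"rx": 0,"ry": 0,"rz": 0,"gripper": 0.5},
  {"dx": 0,"dy": 0,"dz": 190,"rx": 0,"ry": 0,"rz": 0,"gripper": 0.5},
  {"dx": 0,"dy": 0,"dz": 190,"rx": 0,"ry": 0,"rz": 0,"gripper": 0.5},
])

```text
time_s: 1.1
position: [0.2318, 0.607, 0.6313]
eef_rot: [3.13, 0.002, 2.777]
ft_force: [-0.8, 0.2, 0.3]
opening: 0.0576
grip_force: 0.0
```

Call:
apply_moves([
  {"dx": 13,"dy": -38,"dz": 0,"rx": 0,"ry": 0,"rz": -0.09,"gripper": 0.5},
  {"dx": 27,"dy": -76,"dz": 0,"rx": 0,"ry": 0,"rz": -0.18,"gripper": 0.5},
  {"dx": 40,"dy": -114,"dz": 0,"rx": 0,"ry": 0,"rz": -0.27,"gripper": 0.5},
  {"dx": 54,"dy": -152,"dz": 0,"rx": 0,"ry": 0,"rz": -0.36,"gripper": 0.5},
  {"dx": 67,"dy": -190,"dz": 0,"rx": 0,"ry": 0,"rz": -0.45,"gripper": 0.5},
])

```text
time_s: 1.6
position: [0.2991, 0.4157, 0.6225]
eef_rot: [-3.139, 0.0, 2.323]
ft_force: [-0.0, 0.6, -0.5]
opening: 0.0469
grip_force: 0.0
```

Call:
apply_moves([
  {"dx": 13,"dy": -38,"dz": 0,"rx": 0,"ry": 0,"rz": -0.09,"gripper": 0.5},
  {"dx": 27,"dy": -76,"dz": 0,"rx": 0,"ry": 0,"rz": -0.18,"gripper": 0.5},
  {"dx": 40,"dy": -114,"dz": 0,"rx": 0,"ry": 0,"rz": -0.27,"gripper": 0.5},
  {"dx": 54,"dy": -152,"dz": 0,"rx": 0,"ry": 0,"rz": -0.36,"gripper": 0.5},
  {"dx": 67,"dy": -190,"dz": 0,"rx": 0,"ry": 0,"rz": -0.45,"gripper": 0.5},
])

```text
time_s: 2.1
position: [0.3661, 0.2257, 0.6227]
eef_rot: [-3.139, -0.0, 1.873]
ft_force: [0.5, 0.8, 1.0]
opening: 0.0466
grip_force: 0.0
```

Call:
apply_moves([
  {"dx": 13,"dy": -38,"dz": 0,"rx": 0,"ry": 0,"rz": -0.09,"gripper": 0.5},
  {"dx": 27,"dy": -76,"dz": 0,"rx": 0,"ry": 0,"rz": -0.18,"gripper": 0.5},
  {"dx": 40,"dy": -114,"dz": 0,"rx": 0,"ry": 0,"rz": -0.27,"gripper": 0.5},
  {"dx": 54,"dy": -152,"dz": 0,"rx": 0,"ry": 0,"rz": -0.36,"gripper": 0.5},
  {"dx": 67,"dy": -190,"dz": 0,"rx": 0,"ry": 0,"rz": -0.45,"gripper": 0.5},
])

```text
time_s: 2.6
position: [0.4332, 0.0356, 0.6227]
eef_rot: [-3.139, -0.0, 1.423]
ft_force: [-0.1, 0.9, 0.1]
opening: 0.0469
grip_force: 0.0
```

Call:
apply_moves([
  {"dx": 13,"dy": -38,"dz": 0,"rx": 0,"ry": 0,"rz": -0.09,"gripper": 0.5},
  {"dx": 27,"dy": -76,"dz": 0,"rx": 0,"ry": 0,"rz": -0.18,"gripper": 0.5},
  {"dx": 40,"dy": -114,"dz": 0,"rx": 0,"ry": 0,"rz": -0.27,"gripper": 0.5},
  {"dx": 54,"dy": -152,"dz": 0,"rx": 0,"ry": 0,"rz": -0.36,"gripper": 0.5},
  {"dx": 67,"dy": -190,"dz": 0,"rx": 0,"ry": 0,"rz": -0.45,"gripper": 0.5},
])

```text
time_s: 3.1
position: [0.5002, -0.1545, 0.6226]
eef_rot: [-3.139, 0.0, 0.973]
ft_force: [0.0, 1.1, -0.6]
opening: 0.0469
grip_force: 0.0
```

Call:
apply_moves([
  {"dx": 0,"dy": 0,"dz": -50,"rx": 0,"ry": 0,"rz": 0,"gripper": 0.5},
  {"dx": 0,"dy": 0,"dz": -100,"rx": 0,"ry": 0,"rz": 0,"gripper": 0.5},
  {"dx": 0,"dy": 0,"dz": -150,"rx": 0,"ry": 0,"rz": 0,"gripper": 0.5},
  {"dx": 0,"dy": 0,"dz": -200,"rx": 0,"ry": 0,"rz": 0,"gripper": 0.5},
  {"dx": 0,"dy": 0,"dz": -250,"rx": 0,"ry": 0,"rz": 0,"gripper": 0.5},
])

```text
time_s: 3.6
position: [0.4989, -0.1523, 0.3704]
eef_rot: [-3.139, 0.0, 0.977]
ft_force: [-0.1, 0.1, -0.3]
opening: 0.0468
grip_force: 0.0
```

Call:
apply_moves([
  {"dx": 0,"dy": 0,"dz": -50,"rx": 0,"ry": 0,"rz": 0,"gripper": 0.5},
  {"dx": 0,"dy": 0,"dz": -100,"rx": 0,"ry": 0,"rz": 0,"gripper": 0.5},
  {"dx": 0,"dy": 0,"dz": -150,"rx": 0,"ry": 0,"rz": 0,"gripper": 0.5},
  {"dx": 0,"dy": 0,"dz": -185,"rx": 0,"ry": 0,"rz": 0,"gripper": 0.5},
  {"dx": 0,"dy": 0,"dz": -185,"rx": 0,"ry": 0,"rz": 0,"gripper": 0.5},
])

```text
time_s: 4.1
position: [0.4953, -0.1502, 0.1819]
eef_rot: [-3.128, 0.001, 0.977]
ft_force: [-1.0, 1.4, 0.1]
opening: 0.0471
grip_force: 0.0
```

Run:
```python
from h import *
b=manip.capture("side")[95:215,225:345,::-1]
cv2.imwrite("pics/s1.png",cv2.resize(b,(600,600),interpolation=cv2.INTER_CUBIC))
print(manip.read_state()["position"])
```

```text
[ 0.49761941 -0.15149725  0.18608336]
```

View pics/s1.png

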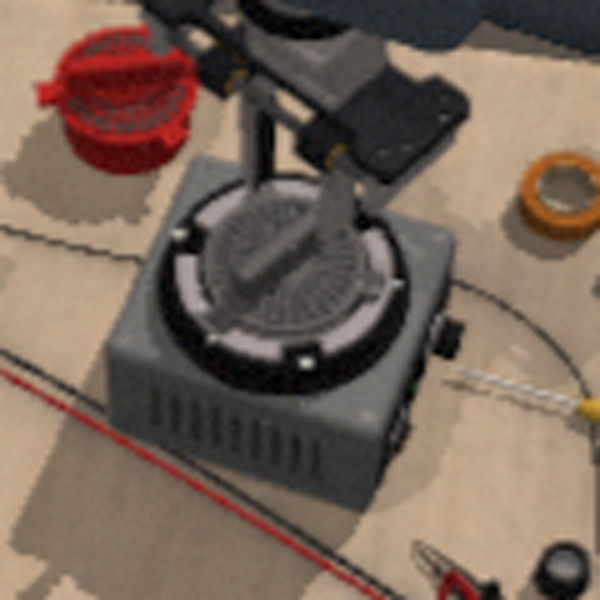

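The side view shows the two fingers above the bar on either side, with tips near crop (255,185) and (335,215). I'll cross-check the mouth centre from the side view's slot marks.

Run:
```python
from h import *
q=[(498,135),(618,262),(678,108)]
w=np.array([ray("side",(240+(x-400+.5)*85/400-.5,115+(y+.5)/5-.5),.132) for x,y in q])
A=2*(w[1:,:2]-w[0,:2]);c=np.linalg.solve(A,(w[1:,:2]**2).sum(1)-(w[0,:2]**2).sum())
d=w[:,:2]-c;print(c,np.hypot(*d.T),np.degrees(np.arctan2(d[:,1],d[:,0])))
for x,y in[(562,178),(640,103)]:print(ray("side",(240+(x-400+.5)*85/400-.5,115+(y+.5)/5-.5),.164))
s=manip.read_state();print(s["position"],s["eef_rot"])
```

```text
[ 0.49930706 -0.15556223] [0.06778608 0.06778608 0.06778608] [ -10.48978399  109.03322829 -131.28852179]
[ 0.51794593 -0.12279959  0.164     ]
[ 0.47773755 -0.18332667  0.164     ]
[ 0.49761941 -0.15149725  0.18608336] [-3.13461085e+00  5.80642556e-04  9.76757683e-01]
```

Both views agree: centre at about (0.4993, −0.155), slots at −11° and bar at about 56°. Descending and gripping.

Call:
apply_moves([
  {"dx": -0.5,"dy": 0,"dz": -15,"rx": 0,"ry": 0,"rz": 0,"gripper": 0.5},
  {"dx": -0.5,"dy": 0,"dz": -30,"rx": 0,"ry": 0,"rz": 0,"gripper": 0.5},
  {"dx": -0.5,"dy": 0,"dz": -40,"rx": 0,"ry": 0,"rz": 0,"gripper": 0.5},
  {"dx": -0.5,"dy": 0,"dz": -44,"rx": 0,"ry": 0,"rz": 0,"gripper": 0.5},
  {"dx": -0.5,"dy": 0,"dz": -44,"rx": 0,"ry": 0,"rz": 0,"gripper": 0.5},
])

```text
time_s: 4.65
position: [0.4992, -0.1526, 0.1447]
eef_rot: [-3.141, 0.0, 0.977]
ft_force: [0.4, 0.3, 0.5]
opening: 0.0469
grip_force: 0.0
```

Call:
apply_moves([
  {"dx": 0,"dy": 0,"dz": 0,"rx": 0,"ry": 0,"rz": 0,"gripper": 0.5},
  {"dx": 0,"dy": 0,"dz": 0,"rx": 0,"ry": 0,"rz": 0,"gripper": 0.5},
])

```text
time_s: 4.85
position: [0.4999, -0.153, 0.146]
eef_rot: [3.14, -0.0, 0.977]
ft_force: [0.9, -0.2, 0.8]
opening: 0.0469
grip_force: 0.0
```

Call:
apply_moves([
  {"dx": -0.5,"dy": -1.5,"dz": -5,"rx": 0,"ry": 0,"rz": 0,"gripper": 0.5},
  {"dx": -0.5,"dy": -1.5,"dz": -5,"rx": 0,"ry": 0,"rz": 0,"gripper": 0.5},
  {"dx": -0.5,"dy": -1.5,"dz": -5,"rx": 0,"ry": 0,"rz": 0,"gripper": 1},
  {"dx": -0.5,"dy": -1.5,"dz": -5,"rx": 0,"ry": 0,"rz": 0,"gripper": 1},
  {"dx": -0.5,"dy": -1.5,"dz": -5,"rx": 0,"ry": 0,"rz": 0,"gripper": 1},
])

```text
time_s: 5.35
position: [0.499, -0.1543, 0.1403]
eef_rot: [3.141, -0.0, 0.977]
ft_force: [-0.1, 0.6, -0.2]
opening: 0.0265
grip_force: 0.0
```

Call:
apply_moves([
  {"dx": 0,"dy": 0,"dz": 0,"rx": 0,"ry": 0,"rz": 0,"gripper": 1},
  {"dx": 0,"dy": 0,"dz": 0,"rx": 0,"ry": 0,"rz": 0,"gripper": 1},
  {"dx": 0,"dy": 0,"dz": 0,"rx": 0,"ry": 0,"rz": 0,"gripper": 1},
])

```text
time_s: 5.65
position: [0.4991, -0.1544, 0.1404]
eef_rot: [3.141, -0.0, 0.977]
ft_force: [0.6, -0.3, -0.2]
opening: 0.013
grip_force: 29.9
```

Gripped. Turning anticlockwise to 109° at a moderate pace.

Call:
apply_moves([
  {"dx": 0,"dy": 0,"dz": 0,"rx": 0,"ry": 0,"rz": 0.09,"gripper": 1},
  {"dx": 0,"dy": 0,"dz": 0,"rx": 0,"ry": 0,"rz": 0.18,"gripper": 1},
  {"dx": 0,"dy": 0,"dz": 0,"rx": 0,"ry": 0,"rz": 0.27,"gripper": 1},
  {"dx": 0,"dy": 0,"dz": 0,"rx": 0,"ry": 0,"rz": 0.36,"gripper": 1},
  {"dx": 0,"dy": 0,"dz": 0,"rx": 0,"ry": 0,"rz": 0.45,"gripper": 1},
])

```text
time_s: 6.15
position: [0.4989, -0.1542, 0.1404]
eef_rot: [3.142, -0.0, 1.43]
ft_force: [-0.7, 0.0, 1.2]
opening: 0.0127
grip_force: 29.9
```

Call:
apply_moves([
  {"dx": 0,"dy": 0,"dz": 0,"rx": 0,"ry": 0,"rz": 0.12,"gripper": 1},
  {"dx": 0,"dy": 0,"dz": 0,"rx": 0,"ry": 0,"rz": 0.24,"gripper": 1},
  {"dx": 0,"dy": 0,"dz": 0,"rx": 0,"ry": 0,"rz": 0.36,"gripper": 1},
  {"dx": 0,"dy": 0,"dz": 0,"rx": 0,"ry": 0,"rz": 0.475,"gripper": 1},
  {"dx": 0,"dy": 0,"dz": 0,"rx": 0,"ry": 0,"rz": 0.475,"gripper": 1},
])

```text
time_s: 6.65
position: [0.4986, -0.1541, 0.1399]
eef_rot: [-3.141, -0.001, 1.902]
ft_force: [-0.4, -0.3, -2.9]
opening: 0.0129
grip_force: 29.9
```

Call:
apply_moves([
  {"dx": 0,"dy": 0,"dz": 0,"rx": 0,"ry": 0,"rz": 0,"gripper": 1},
  {"dx": 0,"dy": 0,"dz": 0,"rx": 0,"ry": 0,"rz": 0,"gripper": 1},
])

```text
time_s: 6.85
position: [0.4987, -0.1541, 0.1399]
eef_rot: [-3.141, -0.0, 1.9]
ft_force: [-0.7, 0.4, -1.9]
opening: 0.013
grip_force: 29.9
```

Run:
```python
from h import *
b=manip.capture("side")[95:215,225:345,::-1]
cv2.imwrite("pics/s2.png",cv2.resize(b,(600,600),interpolation=cv2.INTER_CUBIC))
s=manip.read_state();print({k:np.round(s[k],3) for k in s})
```

```text
{'time_s': np.float64(6.9), 'qpos': array([-0.517, -0.01 ,  1.921, -0.   ,  1.231, -0.847]), 'qd': array([ 0.001, -0.001, -0.002, -0.   ,  0.001, -0.006]), 'joint_torque': array([ 3.0000e-03, -3.0746e+01, -3.1086e+01,  3.0000e-02,  1.3300e-01,
        2.0000e-02]), 'position': array([ 0.499, -0.154,  0.14 ]), 'eef_rot': array([-3.141, -0.   ,  1.901]), 'ft_force': array([-0.261,  0.261, -2.481]), 'moment': array([-0.075, -0.013,  0.003]), 'grip_force': np.float64(29.867), 'opening': np.float64(0.013)}
```

View pics/s2.png

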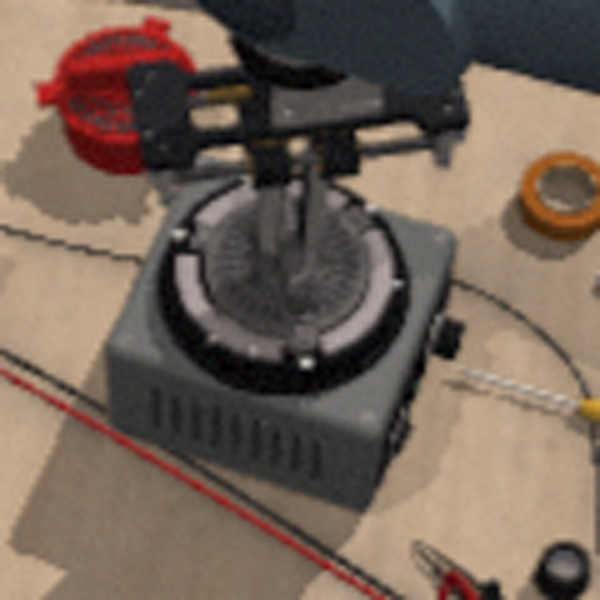

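The lug sits at the slot (crop 303,340), and the tool now carries the cartridge's weight (−2.5 N). So the lips no longer support it and the slots are open below. Lowering it with the grip held.

Call:
apply_moves([
  {"dx": 0,"dy": 0,"dz": -1,"rx": 0,"ry": 0,"rz": 0,"gripper": 1},
  {"dx": 0,"dy": 0,"dz": -2,"rx": 0,"ry": 0,"rz": 0,"gripper": 1},
  {"dx": 0,"dy": 0,"dz": -3,"rx": 0,"ry": 0,"rz": 0,"gripper": 1},
  {"dx": 0,"dy": 0,"dz": -4,"rx": 0,"ry": 0,"rz": 0,"gripper": 1},
  {"dx": 0,"dy": 0,"dz": -4,"rx": 0,"ry": 0,"rz": 0,"gripper": 1},
])

```text
time_s: 7.4
position: [0.4988, -0.1542, 0.1361]
eef_rot: [-3.141, -0.0, 1.902]
ft_force: [0.2, 0.2, -1.9]
opening: 0.0127
grip_force: 29.9
```

Still carried and free, so it is passing down the slots.

Call:
apply_moves([
  {"dx": 0,"dy": 0,"dz": -1,"rx": 0,"ry": 0,"rz": 0,"gripper": 1},
  {"dx": 0,"dy": 0,"dz": -2,"rx": 0,"ry": 0,"rz": 0,"gripper": 1},
  {"dx": 0,"dy": 0,"dz": -3,"rx": 0,"ry": 0,"rz": 0,"gripper": 1},
  {"dx": 0,"dy": 0,"dz": -4,"rx": 0,"ry": 0,"rz": 0,"gripper": 1},
  {"dx": 0,"dy": 0,"dz": -4,"rx": 0,"ry": 0,"rz": 0,"gripper": 1},
])

```text
time_s: 7.9
position: [0.4992, -0.1545, 0.1327]
eef_rot: [3.141, 0.001, 1.902]
ft_force: [-0.5, 1.7, 4.9]
opening: 0.0126
grip_force: 29.9
```

Call:
apply_moves([
  {"dx": 0,"dy": 0,"dz": -0.5,"rx": 0,"ry": 0,"rz": 0,"gripper": 1},
  {"dx": 0,"dy": 0,"dz": -1,"rx": 0,"ry": 0,"rz": 0,"gripper": 1},
  {"dx": 0,"dy": 0,"dz": -1.5,"rx": 0,"ry": 0,"rz": 0,"gripper": 1},
  {"dx": 0,"dy": 0,"dz": -2,"rx": 0,"ry": 0,"rz": 0,"gripper": 1},
  {"dx": 0,"dy": 0,"dz": -2,"rx": 0,"ry": 0,"rz": 0,"gripper": 1},
])

```text
time_s: 8.4
position: [0.4991, -0.1544, 0.1303]
eef_rot: [3.141, 0.0, 1.902]
ft_force: [-0.6, 0.2, 4.1]
opening: 0.0128
grip_force: 29.9
```

Call:
apply_moves([
  {"dx": 0,"dy": 0,"dz": -0.7,"rx": 0,"ry": 0,"rz": 0,"gripper": 1},
  {"dx": 0,"dy": 0,"dz": -1.4,"rx": 0,"ry": 0,"rz": 0,"gripper": 1},
  {"dx": 0,"dy": 0,"dz": -2.2,"rx": 0,"ry": 0,"rz": 0,"gripper": 1},
  {"dx": 0,"dy": 0,"dz": -3,"rx": 0,"ry": 0,"rz": 0,"gripper": 1},
  {"dx": 0,"dy": 0,"dz": -3,"rx": 0,"ry": 0,"rz": 0,"gripper": 1},
])

```text
time_s: 8.9
position: [0.499, -0.1543, 0.1271]
eef_rot: [3.141, 0.0, 1.902]
ft_force: [1.4, -1.1, 3.1]
opening: 0.013
grip_force: 29.9
```

Call:
apply_moves([
  {"dx": 0,"dy": 0,"dz": -0.5,"rx": 0,"ry": 0,"rz": 0,"gripper": 1},
  {"dx": 0,"dy": 0,"dz": -1,"rx": 0,"ry": 0,"rz": 0,"gripper": 1},
  {"dx": 0,"dy": 0,"dz": -1,"rx": 0,"ry": 0,"rz": 0,"gripper": 1},
])

```text
time_s: 9.2
position: [0.4991, -0.1544, 0.1264]
eef_rot: [3.141, 0.0, 1.902]
ft_force: [1.5, -0.3, 4.3]
opening: 0.0127
grip_force: 29.9
```

Call:
apply_moves([
  {"dx": 0,"dy": 0,"dz": -0.5,"rx": 0,"ry": 0,"rz": 0,"gripper": 1},
  {"dx": 0,"dy": 0,"dz": -1,"rx": 0,"ry": 0,"rz": 0,"gripper": 1},
  {"dx": 0,"dy": 0,"dz": -1,"rx": 0,"ry": 0,"rz": 0,"gripper": 1},
])

```text
time_s: 9.5
position: [0.4991, -0.1544, 0.1263]
eef_rot: [3.141, 0.0, 1.902]
ft_force: [-0.9, -0.7, 9.4]
opening: 0.013
grip_force: 29.9
```

It's on the floor: z stays at 126.3 mm, 14 mm below the start, and the force is rising. Turning clockwise.

Call:
apply_moves([
  {"dx": 0,"dy": 0,"dz": 0.7,"rx": 0,"ry": 0,"rz": -0.08,"gripper": 1},
  {"dx": 0,"dy": 0,"dz": 0.7,"rx": 0,"ry": 0,"rz": -0.16,"gripper": 1},
  {"dx": 0,"dy": 0,"dz": 0.7,"rx": 0,"ry": 0,"rz": -0.24,"gripper": 1},
  {"dx": 0,"dy": 0,"dz": 0.7,"rx": 0,"ry": 0,"rz": -0.32,"gripper": 1},
  {"dx": 0,"dy": 0,"dz": 0.7,"rx": 0,"ry": 0,"rz": -0.4,"gripper": 1},
])

```text
time_s: 10.0
position: [0.499, -0.1542, 0.1263]
eef_rot: [3.142, 0.0, 1.499]
ft_force: [-0.5, 0.2, 6.5]
opening: 0.0132
grip_force: 30.2
```

Call:
apply_moves([
  {"dx": 0,"dy": 0,"dz": 0,"rx": 0,"ry": 0,"rz": -0.08,"gripper": 1},
  {"dx": 0,"dy": 0,"dz": 0,"rx": 0,"ry": 0,"rz": -0.16,"gripper": 1},
  {"dx": 0,"dy": 0,"dz": 0,"rx": 0,"ry": 0,"rz": -0.24,"gripper": 1},
  {"dx": 0,"dy": 0,"dz": 0,"rx": 0,"ry": 0,"rz": -0.32,"gripper": 1},
  {"dx": 0,"dy": 0,"dz": 0,"rx": 0,"ry": 0,"rz": -0.4,"gripper": 1},
])

```text
time_s: 10.5
position: [0.499, -0.1542, 0.1263]
eef_rot: [3.142, 0.0, 1.099]
ft_force: [0.2, -0.7, 6.9]
opening: 0.0128
grip_force: 30.2
```

```bash
python3 -c "
from h import *
s=manip.read_state();print(s['moment'],s['ft_force'],s['position'],s['eef_rot'])"
```

```text
[-0.12740708  0.14374003  0.20217246] [ 0.23644449 -0.73465876  6.87812498] [ 0.49895202 -0.15422163  0.12632035] [3.14155719e+00 8.76292596e-05 1.09928318e+00]
```

Call:
apply_moves([
  {"dx": 0,"dy": 0,"dz": 0,"rx": 0,"ry": 0,"rz": -0.02,"gripper": 1},
  {"dx": 0,"dy": 0,"dz": 0,"rx": 0,"ry": 0,"rz": -0.04,"gripper": 1},
  {"dx": 0,"dy": 0,"dz": 0,"rx": 0,"ry": 0,"rz": -0.06,"gripper": 1},
  {"dx": 0,"dy": 0,"dz": 0,"rx": 0,"ry": 0,"rz": -0.08,"gripper": 1},
  {"dx": 0,"dy": 0,"dz": 0,"rx": 0,"ry": 0,"rz": -0.08,"gripper": 1},
])

```text
time_s: 11.0
position: [0.499, -0.1542, 0.1263]
eef_rot: [-3.142, 0.0, 1.022]
ft_force: [-0.4, -0.0, 6.7]
opening: 0.0129
grip_force: 30.2
```

```bash
python3 -c "
from h import *
s=manip.read_state();print(s['moment'],s['ft_force'],s['position'],s['eef_rot'])"
```

```text
[-0.08279833  0.15101675  0.28615528] [-0.36411093 -0.01583369  6.66393757] [ 0.49895168 -0.15418584  0.12628379] [-3.14154796e+00  3.23201151e-05  1.02227662e+00]
```

Call:
apply_moves([
  {"dx": 0,"dy": 0,"dz": 0,"rx": 0,"ry": 0,"rz": -0.015,"gripper": 1},
  {"dx": 0,"dy": 0,"dz": 0,"rx": 0,"ry": 0,"rz": -0.03,"gripper": 1},
  {"dx": 0,"dy": 0,"dz": 0,"rx": 0,"ry": 0,"rz": -0.045,"gripper": 1},
  {"dx": 0,"dy": 0,"dz": 0,"rx": 0,"ry": 0,"rz": -0.06,"gripper": 1},
  {"dx": 0,"dy": 0,"dz": 0,"rx": 0,"ry": 0,"rz": -0.06,"gripper": 1},
])

```text
time_s: 11.5
position: [0.4989, -0.1543, 0.1263]
eef_rot: [3.141, 0.0, 0.963]
ft_force: [-0.9, -0.1, 5.9]
opening: 0.0132
grip_force: 31.8
```

```bash
python3 -c "
from h import *
s=manip.read_state();print(s['moment'],s['ft_force'],s['position'],s['eef_rot'])"
```

```text
[-0.16840119  0.18719592  0.53621715] [-0.8695108  -0.10726083  5.87207515] [ 0.49894046 -0.15431957  0.12629782] [3.14140454e+00 4.79865050e-04 9.63367661e-01]
```

The torque has doubled to 0.54 N·m, so it is at the stop. Opening and lifting clear.

Call:
apply_moves([
  {"dx": 0,"dy": 0,"dz": 0.7,"rx": 0,"ry": 0,"rz": 0,"gripper": 0.6},
  {"dx": 0,"dy": 0,"dz": 0.7,"rx": 0,"ry": 0,"rz": 0,"gripper": 0.6},
  {"dx": 0,"dy": 0,"dz": 0.7,"rx": 0,"ry": 0,"rz": 0,"gripper": 0.6},
  {"dx": 0,"dy": 0,"dz": 0.7,"rx": 0,"ry": 0,"rz": 0,"gripper": 0.6},
  {"dx": 0,"dy": 0,"dz": 0.7,"rx": 0,"ry": 0,"rz": 0,"gripper": 0.6},
])

```text
time_s: 12.0
position: [0.4986, -0.1541, 0.1263]
eef_rot: [-3.141, -0.0, 0.962]
ft_force: [0.1, -0.7, 1.0]
opening: 0.0375
grip_force: 0.0
```

Call:
apply_moves([
  {"dx": 0,"dy": 0,"dz": 10,"rx": 0,"ry": 0,"rz": 0,"gripper": 0.6},
  {"dx": 0,"dy": 0,"dz": 40,"rx": 0,"ry": 0,"rz": 0,"gripper": 0.6},
  {"dx": 0,"dy": 0,"dz": 80,"rx": 0,"ry": 0,"rz": 0,"gripper": 0.6},
  {"dx": 0,"dy": 0,"dz": 120,"rx": 0,"ry": 0,"rz": 0,"gripper": 0.6},
  {"dx": 0,"dy": 0,"dz": 160,"rx": 0,"ry": 0,"rz": 0,"gripper": 0.6},
])

```text
time_s: 12.5
position: [0.4987, -0.1541, 0.2891]
eef_rot: [3.141, -0.0, 0.962]
ft_force: [1.7, -0.2, 0.9]
opening: 0.0375
grip_force: 0.0
```

Call:
apply_moves([
  {"dx": -30,"dy": 0,"dz": 40,"rx": 0,"ry": 0,"rz": 0,"gripper": 0.6},
  {"dx": -60,"dy": 0,"dz": 80,"rx": 0,"ry": 0,"rz": 0,"gripper": 0.6},
  {"dx": -90,"dy": 0,"dz": 120,"rx": 0,"ry": 0,"rz": 0,"gripper": 0.6},
  {"dx": -90,"dy": 0,"dz": 120,"rx": 0,"ry": 0,"rz": 0,"gripper": 0.6},
  {"dx": -90,"dy": 0,"dz": 120,"rx": 0,"ry": 0,"rz": 0,"gripper": 0.6},
])

```text
time_s: 13.0
position: [0.4088, -0.1544, 0.4085]
eef_rot: [3.138, -0.0, 0.961]
ft_force: [0.0, -0.4, -1.4]
opening: 0.0378
grip_force: 0.0
```

Run:
```python
from h import *
b=manip.capture("side")[115:200,240:325,::-1]
cv2.imwrite("pics/s3.png",cv2.resize(b,(595,595),interpolation=cv2.INTER_CUBIC))
# expected lug tips (home, at stop) in crop coords
c=np.array([.4993,-.155])
for a in(59,-61,179):
    t=np.radians(a);u=proj("side",[*(c+.0605*np.array([np.cos(t),np.sin(t)])),.121]);print(a,np.round((u-[240,115])*7+3))
for s in(1,-1):
    t=np.radians(59);u=proj("side",[*(c+s*.04*np.array([np.cos(t),np.sin(t)])),.150]);print("bar end",np.round((u-[240,115])*7+3))
```

```text
59 [203. 340.]
-61 [245. 141.]
179 [433. 270.]
bar end [235. 271.]
bar end [355. 152.]
```

View pics/s3.png

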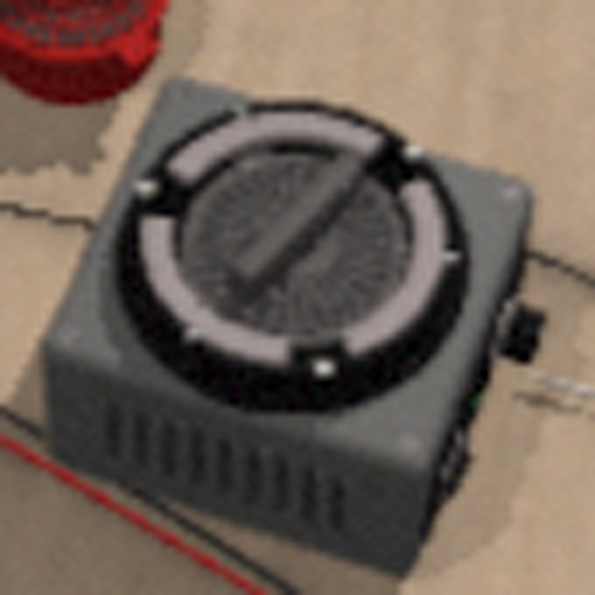

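The lips cover all three lugs. The bar runs from about (243,272) to (362,157), against a predicted locked pose of (235,271) to (355,152). It's locked and released, so I'm handing it in.

```bash
python3 -c "
from workcell import manip
print(manip.sign_off())"
```

```text
the job is handed in; nothing more can be done
None
```

I turned the cartridge into its slots, pressed it fully home, locked it clockwise to the stop and let go; the last picture shows all three lugs under the rim. I handed the job in at about 13 s, and sign-off gave no verdict.

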